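Clamp a print block in the carving jig

TASK

Set the carved wooden block on the jig board, between the steel nose plate and the sprung stand, with its long side along the board, and press it firmly home against the nose plate while the stand is still tipped back. Then push the stand past its upright point so that it snaps over onto the block and clamps it, and take the hand away. Push neither the block nor the stand with more than 30 N, and leave the ink tin, the chip tray and the gouge where they are.

Things in the scene. Friction and masses are not known exactly. Their poses are not given: they have to be found in the camera images.
- block_center (a point): Centre of the loose pale wooden print block, 110 long (its x) x 56 wide (its y) x 40 high (its z), about 0.2 kg, carved lines on top; it starts lying flat on the bench, carved face up. Either end may face the nose plate.
- board: Plywood jig board fixed to the bench, 300 long (its x) x 84 wide (its y) x 18 thick; origin at the centre of its underside, on the bench. Along its centre line (y = 0), x runs from the sprung stand (hinge at x = -75) to the stop bracket (x = +94 to +132). No side guides.
- bracket: Steel stop bracket on the board, 44 high; axes as the board's, origin at board (0, 0, 18). Its nose plate (50 wide, 6 to 36 above the board) faces the stand, on a screw set by the last user: face at x = +71 (drawn back) to +59 (run out), setting not given and fixed. Find it by feel: slide the block to +x slowly until the push is 5 to 10 N, hold half a second.
- foot: Low steel foot of the stand, fixed on the board; axes as the board's, origin at board (0, 0, 18). It carries the stand on a hinge along y at x = -75, 10 above the board; its cheeks reach x = -66 and 22 above the board. The stand belongs to it.
- stand (a joint): Stand angle, rad. 0: tipped back on its rest, 0.45 from upright, away from the nose. 0.45: upright, the over-centre point; beyond it the spring throws the stand towards +x onto the block's top rear edge, where it rests at 1.0 to 1.4 (end stop 1.55). Pushed level at the crossbar it resists with 4 to 9 N at first, less and less towards upright; it clamps the block with 10 to 20 N.
- stand_tip (a point): Centre of the crossbar (14 thick, 44 wide) at the tip of the stand, a flat steel bar 24 wide, 8 thick; it lies 103 from the hinge: 121 above the bench and at board x = -120 when tipped back, 131 above the bench when upright. Push it from behind, towards +x.
- ink_tin: Bystander, leave alone: round ink tin, 76 across, 85 high; origin at the centre of its underside.
- chip_tray: Bystander, leave alone: black tray of wood chips, 150 (its x) x 110 (its y) x 30 high; origin at the centre of its underside.
- gouge: Bystander, leave alone: carving gouge lying on the bench, 28 thick; along its x the wooden handle runs from -110 to 0 and the blade to +105; origin on the bench below the ferrule.

How it is judged:
On the way, in this order (a step that is already met when the one before it is completed fails the run):
1. the block lies on the board, in line with it, and is pressed against the nose plate with over 2 N while the stand is still tipped back (contact force between block and bracket above 2 N and value of joint stand below 0.2 rad and angle between block_center's own z axis and vertical below 0.08 rad and z of block_center in the frame of board below 0.042 m and angle between the x axis of block_center and the x axis of board, either way round below 0.12 rad), for 0.2 s.
2. the stand has snapped over onto the block (value of joint stand above 0.8 rad and contact force between foot and block above 2 N), for 0.2 s.
At the end, for the whole second after the job is handed in: The block lies flat on the board (tilt under 0.08 rad), long side along it within 0.12 rad and within 15 mm of its centre line, at rest, clamped: the stand is past upright (joint over 0.8) and bears on the block with over 2 N, and the block bears on the nose plate with over 1 N (all of step 2 and contact force between block and bracket above 1 N and angle between block_center's own z axis and vertical below 0.08 rad and z of block_center in the frame of board between 0.034 and 0.042 m and y of block_center in the frame of board between -0.015 and 0.015 m and angle between the x axis of block_center and the x axis of board, either way round below 0.12 rad and linear speed of block below 0.01 m/s); the robot touches nothing.
It fails at once if the block is pushed against the nose plate with over 30 N (before the stand snaps over) (contact force between block and bracket above 30 N and value of joint stand below 0.6 rad).
It fails at once if the robot pushes the stand with over 30 N (contact force between the arm and foot above 30 N).
It fails at once if the fingers push the stand with over 30 N (contact force between the fingers and foot above 30 N).
It fails at once if a bystander is moved by over 20 mm (distance of any of ink_tin, chip_tray, gouge from where it was at the start of the episode above 0.02 m).
It also fails if it takes over 54 s, if anything falls off the work surface, if the arm or the gripper's body presses on something with over 40 N, if the wrist force passes 120 N, or if a joint passes its speed limit or range.

ROBOT

A 6-joint arm with a two-finger parallel gripper is mounted at the origin on the work surface. World frame = base frame: x ahead of the robot, y to its left, z up, the work surface at z = 0. Lengths are in m, angles in rad, forces in N, time in s.
With the tool pointing down it reaches from about 0.35 to 0.775 m from the base axis. Payload 7.3 kg.
Tool frame: the origin (TCP) lies on the centre line of the jaws, within the pads' length; the fingertips stand 17 mm ahead of it and the grasp point (between the pads) lies 2 mm behind it (robot.tcp_to_tips is the distance from the TCP to the fingertips, in m); z points along the fingers, y is the line along which they close (so a half turn about z gives the same grasp; the last joint's range is limited). The gripper opens to 92 mm and grips with 3 to 60 N. Pads are 19 mm wide; open, the fingers measure 130 mm over their backs; the gripper's body (75 mm by 190 mm) begins 47 mm behind the grasp point.
Start: joints at [-1.456, 0.342, 1.524, -0, 1.275, -0.146], TCP at [0.135, -0.507, 0.244] pointing down, gripper open.
Joint ranges: [-2.53, 2.53], [-0.77, 2.02], [0.04, 2.7], [-1, 4.14], [0.28, 2.66], [-3.11, 3.11]. Speed limits (rad/s): [2.57, 2.57, 3.14, 3.14, 3.14, 3.14].

INTERFACE

Orientations are given as [roll, pitch, yaw] about the fixed x, y, z axes, in that order (R = Rz(yaw) Ry(pitch) Rx(roll)).
In Python, from cell import robot gives the robot as it stands. The module is installed in compiled form; this text tells all that it offers.
- The arm moves only by the tool carry_out, never from a script. Its argument "commands" is a list of rows, each a list of 3 entries, a list of its own where there are three numbers: the shift along the tool's x, y, z in m, then the turn about the tool's z in rad, then the opening, from 0 (shut) to 1 (fully open). In form: [[[dx, dy, dz], yaw, claw], ...]. A call has 1 to 20 rows; each row shifts and turns the commanded pose from where the row before left it, along the tool's axes as they then stand; what a row does not reach is not made up. A row lasts 1/8 s, in which the tool goes at most 62.5 mm and 10.7 degrees, less where a joint would pass 70% of its speed; a pose out of reach is approached as far as the arm can. A call is refused whole if a number of a shift passes 0.0625 or a number of a turn 0.188, either way. A call with a gripper value outside its range is refused whole. The fingers move at their own pace and stop on an object; "newtons" is the grip in N (left out, the last holds). Time passes only in rows, so rows that do not move let the fingers close. It gives the time, the measured TCP pose, the force, the opening and the grip force at its end, in the units of the state.
- robot.observe(): the state, without advancing time (a new reading comes with each control period).
- robot.read_camera(name): name is "scene" or "top"; returns a dict with "pixels" (420x560x3 uint8, red, green, blue), "fx", "fy", "cx", "cy" (pixels), "k1" (the pictures are not rectified: a ray, as slopes to the right and down, at radius r is drawn at 1 + k1 r^2 times it, then the intrinsics apply), "view" (4x4, takes a point from world to camera coordinates). Camera axes: x right, y up, looking along -z (the intrinsics and any distortion apply to the point x, -y, -z); pixel columns grow to the right and rows downward; lengths in m; the calibration is good to about 2 mm. A picture is of the moment at which its call begins. There is no depth.
- robot.hand_in(): hands the job in; it is judged then, once.
Trained networks look in a picture, given as the dict that the camera call returned (one of the last four; its "shot" number tells which), for a name from the list of things; names that differ only in an ending like _2 or _b are one class to them, and where a whole thing is asked for, a point or a joint stands for the part that bears it (a point fixed in the world has none). Each returns a list of dicts, best first, with "p" (0 to 1); they miss things now and then, are a little off and sometimes report something else, mostly with a low value. They report only what shows in the picture. A call takes as long as a camera call.
- robot.find_in(picture, name): "at" ([column, row] in pixels, amid what is visible of it).
- robot.tip_of(picture, name): "at" ([column, row] in pixels: a listed point, or the origin of a listed thing).
The state is a dict: "time": time; "qpos": joint angles; "qvel": joint speeds; "joint_efforts": joint torques, N m; "tool_pos": TCP position; "tool_rot": TCP orientation; "contact_force": force on the tool from outside, world axes, zero at the start; "torque": the same for the moment, N m; "opening": finger opening in m; "grip_force": force on a finger pad.
Only numpy, scipy, OpenCV 4.12 (cv2) and the standard library are available. Lean on these libraries where they do the work, as an engineer would, in place of code of your own. Each camera call takes 0.05 s, during which the arm holds its last target. There are 200 camera calls.

## Working session

There is one attempt and no reset: what is moved stays moved. The work goes in short steps, Python scripts to look and compute and a tool call to move; the robot and the scene stay as the last step left them, time stands still between calls to the robot, and variables do not carry over. Pictures are saved under pics/ and viewed, at most 10 in all, crops included, and the job is handed in when it is done.

Besides the shell and the picture viewer there is one more tool, called after "Emit:" by a JSON object that holds its "method" and its "body". carry_out: Moves the arm, as the interface text tells. Its arguments: {"type":"object","properties":{"commands":{"type":"array"},"newtons":{"type":"number"}},"required":["commands"]}

```bash
mkdir -p pics; cat > h.py <<'E'
import numpy as np, cv2
from cell import robot
def ray(p,uv):
    x=(uv[0]-p["cx"])/p["fx"]; y=(uv[1]-p["cy"])/p["fy"]
    a,b=x,y
    for _ in range(20):
        s=1+p["k1"]*(a*a+b*b); a,b=x/s,y/s
    V=np.array(p["view"]); R=V[:3,:3]; o=-R.T@V[:3,3]
    return o, R.T@np.array([a,-b,-1.])
def at_z(p,uv,z):
    o,d=ray(p,uv); return o+d*(z-o[2])/d[2]
def proj(p,X):
    V=np.array(p["view"]); c=V[:3,:3]@np.array(X)+V[:3,3]
    a,b=c[0]/-c[2],-c[1]/-c[2]; s=1+p["k1"]*(a*a+b*b)
    return np.array([p["cx"]+p["fx"]*a*s,p["cy"]+p["fy"]*b*s])
def tri(ps,uvs):
    A=np.zeros((3,3));B=np.zeros(3)
    for p,u in zip(ps,uvs):
        o,d=ray(p,u); d/=np.linalg.norm(d); M=np.eye(3)-np.outer(d,d); A+=M;B+=M@o
    return np.linalg.solve(A,B)
def save(p,n): cv2.imwrite("pics/"+n,cv2.cvtColor(p["pixels"],cv2.COLOR_RGB2BGR))
E
python3 - <<'E'
from h import *
for n in("top","scene"):
    p=robot.read_camera(n); save(p,n+"0.png")
    print(n,p["fx"],(-np.array(p["view"])[:3,:3].T@np.array(p["view"])[:3,3]).round(3))
    for t,z in(("block_center",.02),("board",0),("bracket",.018),("foot",.018),("stand_tip",.121),("ink_tin",0),("chip_tray",0),("gouge",0)):
        for r in robot.tip_of(p,t)[:2]: print(t,np.round(r["at"],1),round(r["p"],2),at_z(p,r["at"],z).round(3))
print(robot.observe())
E
```

```text
top 384.76353768160243 [0.401 0.    1.173]
block_center [329.2 255.1] 0.82 [ 0.437 -0.141  0.02 ]
block_center [308.4 195.9] 0.43 [ 0.618 -0.084  0.02 ]
board [271.6 198.7] 0.68 [0.616 0.029 0.   ]
stand_tip [312.6 197.3] 0.62 [ 0.595 -0.088  0.121]
stand_tip [270.8 200. ] 0.22 [0.59  0.028 0.121]
ink_tin [183.5 205.1] 0.9 [0.603 0.303 0.   ]
chip_tray [396.8 235.5] 0.72 [ 0.493 -0.354  0.   ]
gouge [169.9 255. ] 0.63 [0.449 0.344 0.   ]
gouge [271.1 197.4] 0.55 [0.62 0.03 0.  ]
scene 406.1137489318965 [ 1.252 -0.445  0.659]
block_center [208.4 222.4] 0.86 [ 0.428 -0.14   0.02 ]
board [302.7 244.9] 0.72 [0.616 0.032 0.   ]
board [373.2 210.2] 0.36 [0.596 0.289 0.   ]
stand_tip [257.2 218.6] 0.51 [ 0.603 -0.089  0.121]
ink_tin [376.3 208.6] 0.68 [0.595 0.302 0.   ]
chip_tray [135.6 273.1] 0.91 [ 0.494 -0.356  0.   ]
gouge [356.3 179.7] 0.87 [0.442 0.362 0.   ]
{'time': 0.9, 'qpos': array([-1.45598574e+00,  3.41983420e-01,  1.52408474e+00,  6.32896364e-06,
        1.27539749e+00, -1.45966186e-01]), 'qvel': array([ 2.32618150e-03,  4.72726447e-04,  7.83791121e-05, -3.70603989e-04,
        5.59217068e-04, -2.52644345e-04]), 'joint_efforts': array([-9.41440630e-04, -4.31126940e+01, -2.44477218e+01,  7.17879273e-02,
        4.80914873e-02, -4.82399912e-06]), 'tool_pos': array([ 0.13540467, -0.507264  ,  0.24375446]), 'tool_rot': array([3.14146612e+00, 1.24810689e-05, 2.60774930e-01]), 'contact_force': array([-1.47001905,  0.43102345,  0.06243856]), 'torque': array([-0.00797559,  0.00250354, -0.02083003]), 'grip_force': 0.0, 'opening': 0.09161958097005524}
```

```bash
python3 - <<'E'
import cv2
a=cv2.imread("pics/top0.png")[140:300,130:450]; cv2.imwrite("pics/top0c.png",cv2.resize(a,None,fx=2.5,fy=2.5,interpolation=cv2.INTER_CUBIC))
a=cv2.imread("pics/scene0.png")[130:330,130:450]; cv2.imwrite("pics/scene0c.png",cv2.resize(a,None,fx=2.5,fy=2.5,interpolation=cv2.INTER_CUBIC))
E
```

```text
(no output)
```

View pics/top0c.png

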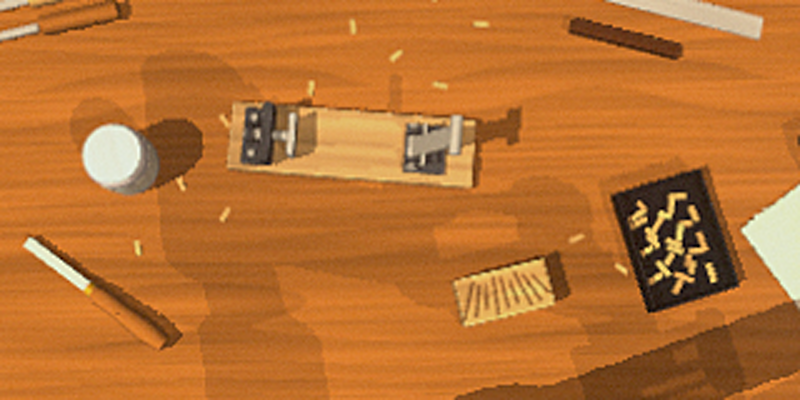

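View pics/scene0c.png

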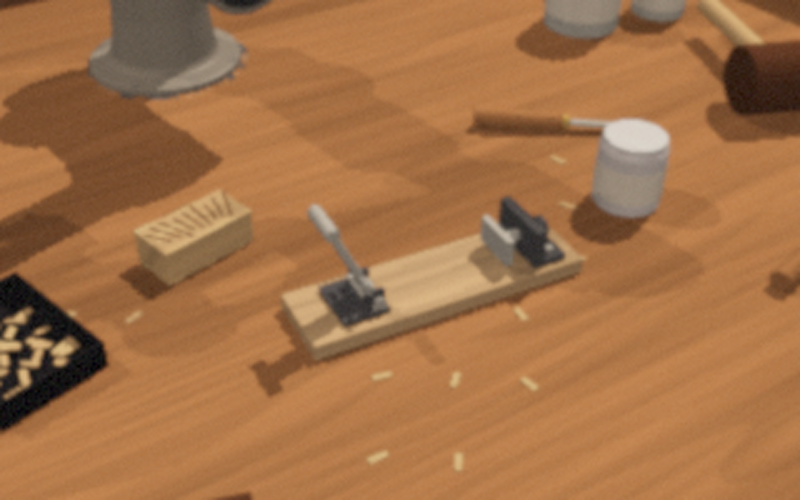

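```bash
cat > fit.py <<'E'
from h import *
from scipy.optimize import minimize
def fit(ps,x0,dims,zc,verbose=True,f=4):
    L,W,H=dims; S=[]
    for p in ps:
        hsv=cv2.cvtColor(p["pixels"],cv2.COLOR_RGB2HSV); m=hsv[...,1]
        u=proj(p,[x0[0],x0[1],zc]).astype(int); r=75
        c0,r0=u[0]-r,u[1]-r
        sub=cv2.resize(m[r0:r0+2*r,c0:c0+2*r],None,fx=f,fy=f,interpolation=cv2.INTER_CUBIC).astype(float)
        S.append((p,c0,r0,sub))
    def hull(p,c0,r0,x):
        c,s=np.cos(x[2]),np.sin(x[2])
        P=np.array([proj(p,[x[0]+c*a-s*b,x[1]+s*a+c*b,zc+h]) for a in(-L/2,L/2) for b in(-W/2,W/2) for h in(-H/2,H/2)])
        P=(P-[c0,r0]+.5)*f-.5
        return cv2.convexHull((P*16).astype(np.int32))
    def cost(x):
        t=0
        for p,c0,r0,sub in S:
            m=np.zeros(sub.shape,np.uint8); cv2.fillConvexPoly(m,hull(p,c0,r0,x),1,shift=4)
            ring=cv2.dilate(m,np.ones((25,25)))-m
            a=sub[m>0];b=sub[ring>0]
            t+=np.mean(a)-np.mean(b)   # inside pale, ring saturated
        return t
    best=None
    for k in range(3):
        x=np.array(x0) if best is None else best.x
        sim=np.vstack([x,x+[.01,0,0],x+[0,.01,0],x+[0,0,.1]])
        best=minimize(cost,x,method="Nelder-Mead",options=dict(initial_simplex=sim,xatol=1e-4,fatol=1e-3))
    ov=[]
    for p,c0,r0,sub in S:
        g=cv2.resize(p["pixels"][r0:r0+150,c0:c0+150],None,fx=f,fy=f,interpolation=cv2.INTER_CUBIC)[...,::-1].copy()
        cv2.polylines(g,[hull(p,c0,r0,best.x)],True,(255,0,0),1,shift=4); ov.append(cv2.resize(g,(400,400)))
    return best.x,best.fun,np.hstack(ov)
E
python3 - <<'E'
from fit import *
ps=[robot.read_camera(n) for n in("top","scene")]
rows=[]
for x0,d,z,n in(((.435,-.14,.25+np.pi*0),(.11,.056,.04),.02,"block"),((.615,.03,1.5),(.3,.084,.018),.009,"board")):
    if n=="block": x0=(.435,-.14,np.pi/2+.25)
    if n=="board": x0=(.615,.03,np.pi/2-.08)
    x,f,o=fit(ps,x0,d,z); print(n,x,f); rows.append(o[100:300] if n=="block" else o[60:340])
    for p in ps:
        y,f1,_=fit([p],x,d,z); print("  single",y,f1)
cv2.imwrite("pics/fit.png",np.vstack(rows))
E
```

```text
block [ 0.43226501 -0.14445646  1.78107072] -76.67393483883552
  single [ 0.43227514 -0.1445646   1.78717662] -44.20324832019966
  single [ 0.4322948  -0.14443397  1.77805777] -32.50862584159425
board [0.61806487 0.03301635 1.47341664] -124.2127259301652
  single [0.61835565 0.03251961 1.47177056] -72.96530997282198
  single [0.61636497 0.03407463 1.48057102] -51.890715764993175
```

View pics/fit.png

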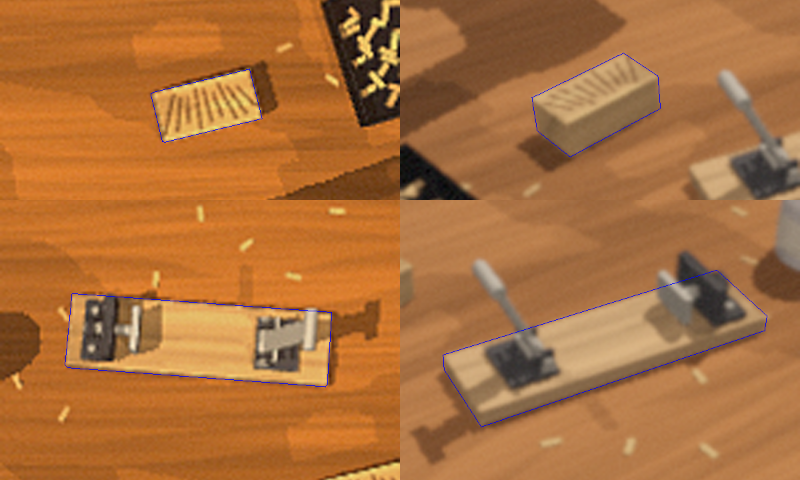

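Emit:
{"method": "carry_out", "body": {"commands": [[[0,0,0],-0.169,1],[[0,0,0],-0.169,1],[[0,0,0],-0.169,1],[[0,0,0],-0.169,1],[[0,0,0],-0.169,1],[[0,0,0],-0.169,1],[[0,0,0],-0.169,1],[[0,0,0],-0.169,1],[[0,0,0],-0.169,1],[[0.0365,0.0458,0.018],0,1],[[0.0365,0.0458,0.018],0,1],[[0.0365,0.0458,0.018],0,1],[[0.0365,0.0458,0.018],0,1],[[0.0365,0.0458,0.018],0,1],[[0.0365,0.0458,0.018],0,1],[[0.0365,0.0458,0.018],0,1],[[0.0365,0.0458,0.018],0,1],[[0,0,0],0,1],[[0,0,0],0,1]], "newtons": 25}}

```text
time: 3.38
tool_pos: [0.4325, -0.145, 0.0997]
tool_rot: [-3.141, 0.0, 1.783]
contact_force: [-0.3, 0.2, 0.4]
opening: 0.0922
grip_force: 0.0
```

Emit:
{"method": "carry_out", "body": {"commands": [[[0,0,0.025],0,1],[[0,0,0.025],0,1],[[0,0,0.02],0,1],[[0,0,0.009],0,1],[[0,0,0],0,1],[[0,0,0],0,0],[[0,0,0],0,0],[[0,0,0],0,0],[[0,0,0],0,0],[[0,0,0],0,0],[[0,0,0],0,0]], "newtons": 25}}

```text
time: 4.75
tool_pos: [0.4326, -0.145, 0.0209]
tool_rot: [3.141, 0.0, 1.782]
contact_force: [-0.9, 0.0, 4.3]
opening: 0.0563
grip_force: 25.0
```

Emit:
{"method": "carry_out", "body": {"commands": [[[0,0,-0.03],0,0],[[0,0,-0.06],0,0],[[0,0,-0.06],0,0],[[0,0,0],0.155,0],[[0,0,0],0.154,0],[[0.0382,0.0334,0],0,0],[[0.0382,0.0334,0],0,0],[[0.0382,0.0334,0],0,0],[[0.0382,0.0334,0],0,0],[[0.0382,0.0334,0],0,0],[[0,0,0],0,0],[[0,0,0.04],0,0],[[0,0,0.04],0,0],[[0,0,0.03],0,0],[[0,0,0.01],0,0],[[0,0,0],0,0],[[0,0,0],0,0]]}}

```text
time: 6.88
tool_pos: [0.6182, 0.0285, 0.0522]
tool_rot: [3.139, 0.0, 1.473]
contact_force: [0.2, -1.0, -2.1]
opening: 0.0558
grip_force: 25.0
```

```bash
python3 - <<'E'
from h import *
o=[]
for n,c in(("top",(275,205)),("scene",(300,235))):
    p=robot.read_camera(n); c=proj(p,[.618,.033,.06]).astype(int)
    o.append(cv2.resize(p["pixels"][c[1]-65:c[1]+65,c[0]-65:c[0]+65],(400,400),interpolation=cv2.INTER_CUBIC)[...,::-1])
cv2.imwrite("pics/place.png",np.hstack(o)); print(robot.observe()["contact_force"])
E
```

```text
[ 0.24748961  0.11485964 -2.04016402]
```

View pics/place.png

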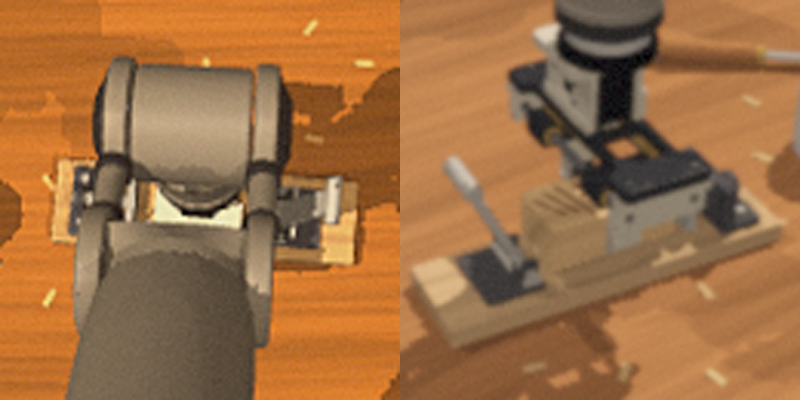

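Emit:
{"method": "carry_out", "body": {"commands": [[[0,0,0.006],0,0],[[0,0,0.004],0,0],[[0,0,0.002],0,0],[[0,0,0.001],0,0],[[0,0,0],0,0],[[0,0,0],0,0]]}}

```text
time: 7.72
tool_pos: [0.6171, 0.0288, 0.0389]
tool_rot: [-3.141, 0.0, 1.473]
contact_force: [-4.9, -0.6, 8.4]
opening: 0.0559
grip_force: 25.0
```

Emit:
{"method": "carry_out", "body": {"commands": [[[0,0,-0.0006],0,0],[[0.001,0,0],0,0],[[0.001,0,0],0,0],[[0.001,0,0],0,0],[[0.001,0,0],0,0],[[0,0,0],0,0]]}}

```text
time: 8.48
tool_pos: [0.6186, 0.032, 0.039]
tool_rot: [3.14, 0.001, 1.473]
contact_force: [-0.2, -5.0, 5.1]
opening: 0.0558
grip_force: 25.0
```

Emit:
{"method": "carry_out", "body": {"commands": [[[0,0,-0.0004],0,0],[[0.001,0,0],0,0],[[0.001,0,0],0,0],[[0,0,0],0,0]]}}

```text
time: 8.98
tool_pos: [0.6184, 0.0346, 0.0389]
tool_rot: [3.141, 0.0, 1.473]
contact_force: [1.1, -4.2, 4.2]
opening: 0.0558
grip_force: 25.0
```

Emit:
{"method": "carry_out", "body": {"commands": [[[0,0,-0.0004],0,0],[[0.001,0,0],0,0],[[0.001,0,0],0,0],[[0,0,0],0,0]]}}

```text
time: 9.48
tool_pos: [0.6179, 0.0369, 0.0389]
tool_rot: [-3.141, -0.0, 1.473]
contact_force: [-0.1, -1.2, 2.4]
opening: 0.0562
grip_force: 25.0
```

Emit:
{"method": "carry_out", "body": {"commands": [[[0.001,0,0],0,0],[[0.001,0,0],0,0],[[0,0,0],0,0]]}}

```text
time: 9.85
tool_pos: [0.6182, 0.0389, 0.0389]
tool_rot: [-3.141, -0.0, 1.473]
contact_force: [-0.4, -2.0, 1.2]
opening: 0.0557
grip_force: 25.0
```

Emit:
{"method": "carry_out", "body": {"commands": [[[0.001,0,0],0,0],[[0.001,0,0],0,0],[[0,0,0],0,0]]}}

```text
time: 10.22
tool_pos: [0.6185, 0.041, 0.0389]
tool_rot: [-3.141, -0.0, 1.473]
contact_force: [0.4, -0.2, 0.1]
opening: 0.0561
grip_force: 25.0
```

Emit:
{"method": "carry_out", "body": {"commands": [[[0.001,0,0.0002],0,0],[[0.001,0,0],0,0],[[0,0,0],0,0]]}}

```text
time: 10.6
tool_pos: [0.6188, 0.0428, 0.0389]
tool_rot: [3.142, 0.0, 1.473]
contact_force: [0.8, -1.3, 1.9]
opening: 0.0556
grip_force: 25.0
```

Emit:
{"method": "carry_out", "body": {"commands": [[[0.001,0,0],0,0],[[0.001,0,0],0,0],[[0,0,0],0,0]]}}

```text
time: 10.98
tool_pos: [0.6188, 0.0435, 0.0389]
tool_rot: [-3.141, 0.002, 1.472]
contact_force: [-1.5, -8.2, 1.5]
opening: 0.0558
grip_force: 25.0
```

Emit:
{"method": "carry_out", "body": {"commands": [[[0,0,0],0,0],[[0,0,0],0,0],[[0,0,0],0,0],[[0,0,0],0,0],[[0,0,0],0,0]]}}

```text
time: 11.6
tool_pos: [0.6188, 0.0435, 0.0389]
tool_rot: [-3.141, 0.001, 1.472]
contact_force: [-1.3, -8.2, 2.2]
opening: 0.0557
grip_force: 25.0
```

Emit:
{"method": "carry_out", "body": {"commands": [[[0,0,0],0,1],[[0,0,0],0,1],[[0,0,0],0,1],[[0,0,0],0,1],[[0,0,0],0,1],[[0,0,-0.02],0,1],[[0,0,-0.04],0,1],[[0,0,-0.05],0,1],[[0,0,-0.05],0,1],[[-0.045,0,0],0,0],[[-0.045,0,0],0,0],[[-0.045,0,0],0,0],[[-0.0405,0,0],0,0],[[0,0,0],0,0],[[0,0,0],0,0],[[0,0,0],0,0],[[0,0,0],0,0]]}}

```text
time: 13.72
tool_pos: [0.602, -0.1289, 0.1989]
tool_rot: [3.142, -0.0, 1.474]
contact_force: [0.1, 0.3, -0.1]
opening: 0.0163
grip_force: 0.0
```

```bash
python3 - <<'E'
from h import *
o=[];ps=[]
for n in("top","scene"):
    p=robot.read_camera(n); ps.append(p); c=proj(p,[.618,.01,.08]).astype(int)
    o.append(cv2.resize(p["pixels"][c[1]-65:c[1]+65,c[0]-65:c[0]+65],(400,400),interpolation=cv2.INTER_CUBIC)[...,::-1])
    for t in("stand_tip","block_center"):
        for r in robot.tip_of(p,t)[:1]: print(t,np.round(r["at"],1),round(r["p"],2),at_z(p,r["at"],.121 if t=="stand_tip" else .038).round(3))
cv2.imwrite("pics/rel.png",np.hstack(o))
E
```

```text
stand_tip [311.4 196.1] 0.44 [ 0.599 -0.085  0.121]
block_center [264.6 195. ] 0.64 [0.621 0.049 0.038]
stand_tip [259.2 217.1] 0.68 [ 0.601 -0.083  0.121]
block_center [308.1 230.5] 0.89 [0.614 0.048 0.038]
```

View pics/rel.png

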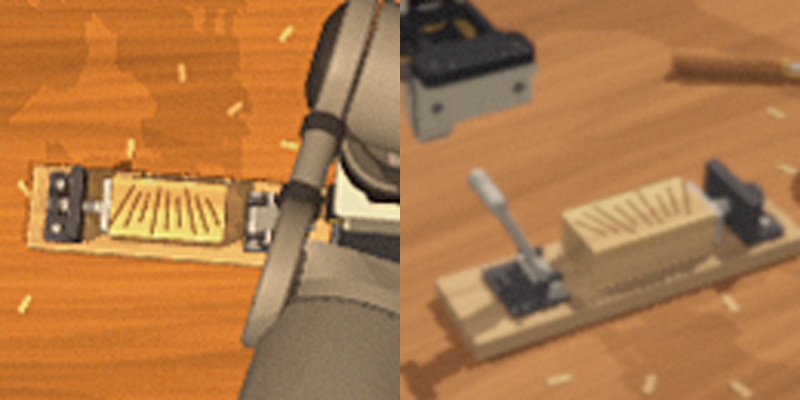

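Emit:
{"method": "carry_out", "body": {"commands": [[[0,0,0.03],0,0],[[0,0,0.03],0,0],[[0,0,0.017],0,0],[[0,0,0],0,0],[[0.006,0,0],0,0],[[0.006,0,0],0,0],[[0.004,0,0],0,0],[[0.003,0,0],0,0],[[0.003,0,0],0,0],[[0.003,0,0],0,0],[[0.003,0,0],0,0],[[0,0,0],0,0]]}}

```text
time: 15.52
tool_pos: [0.6046, -0.1037, 0.1228]
tool_rot: [3.141, 0.003, 1.473]
contact_force: [-2.7, -6.4, 3.7]
opening: 0.0005
grip_force: 3.3
```

Emit:
{"method": "carry_out", "body": {"commands": [[[0.003,0,0],0,0],[[0.003,0,0],0,0],[[0.003,0,0],0,0],[[0.003,0,0],0,0],[[0.003,0,0],0,0],[[0.003,0,0],0,0],[[0,0,0],0,0]]}}

```text
time: 16.4
tool_pos: [0.6064, -0.0839, 0.1219]
tool_rot: [3.141, -0.0, 1.473]
contact_force: [0.8, -1.9, 2.6]
opening: 0.0005
grip_force: 1.4
```

Emit:
{"method": "carry_out", "body": {"commands": [[[0.003,0,0],0,0],[[0.003,0,0],0,0],[[0.003,0,0],0,0],[[0.003,0,0],0,0],[[0.003,0,0],0,0],[[0.003,0,0],0,0],[[0.003,0,0],0,0],[[0,0,0],0,0]]}}

```text
time: 17.4
tool_pos: [0.6083, -0.0628, 0.1218]
tool_rot: [-3.141, -0.0, 1.473]
contact_force: [-0.7, -0.6, -0.4]
opening: 0.0004
grip_force: 0.1
```

Emit:
{"method": "carry_out", "body": {"commands": [[[0.003,0,0],0,0],[[0.003,0,0],0,0],[[0.003,0,0],0,0],[[0.002,0,0],0,0],[[0,0,0],0,0],[[0,0,0],0,0],[[-0.02,0,0],0,0],[[-0.03,0,0],0,0],[[-0.03,0,-0.03],0,0],[[0,0,-0.05],0,0],[[-0.03,0,-0.05],0,0],[[0,0,0],0,0]]}}

```text
time: 18.9
tool_pos: [0.5998, -0.1658, 0.2567]
tool_rot: [3.133, 0.004, 1.47]
contact_force: [0.2, 1.0, 0.4]
opening: 0.0002
grip_force: 0.0
```

```bash
python3 - <<'E'
from h import *
o=[]
for n in("top","scene"):
    p=robot.read_camera(n); c=proj(p,[.618,.01,.08]).astype(int)
    o.append(cv2.resize(p["pixels"][c[1]-65:c[1]+65,c[0]-65:c[0]+65],(400,400),interpolation=cv2.INTER_CUBIC)[...,::-1])
cv2.imwrite("pics/snap.png",np.hstack(o))
E
```

```text
(no output)
```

View pics/snap.png

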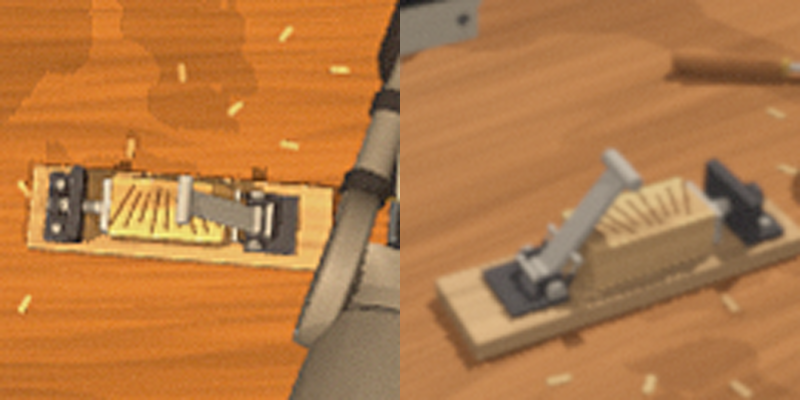

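The stand has snapped over onto the block's rear edge (scene crop about 575,235). The block sits flat against the nose plate and the hand is clear.

```bash
python3 -c "
from cell import robot
print(robot.hand_in())"
```

```text
the job is handed in; nothing more can be done
None
```

The block is on the board against the nose plate, pressed home at about 8 N. The stand is snapped over and looks to be clamping it, the hand is clear, and I handed the job in at about 19 s (no verdict was returned).

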